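# Load the peach rack and lock its keeper bar

### The arm

A 6-joint arm with a two-finger parallel gripper is mounted at the origin on a cart in front of the work surface, level with it; the furniture and walls round the work are solid. World frame = base frame: x ahead of the robot, y to its left, z up, the work surface at z = 0. Lengths are in m, angles in rad, forces in N, time in s.
With the tool pointing down it reaches from about 0.325 to 0.775 m from the base axis. Payload 5.5 kg.
Tool frame: the origin (TCP) lies midway between the tips of the shut fingers; the grasp point (between the pads) lies 19 mm behind it; z points along the fingers, y is the line along which they close (so a half turn about z gives the same grasp; the last joint's range is limited). The gripper opens to 88 mm and grips with 3 to 60 N. Pads are 20 mm wide; open, the fingers measure 115 mm over their backs; the gripper's body (75 mm by 178 mm) begins 61 mm behind the grasp point.
Start: joints at [-1.168, 0.091, 1.231, -0, 1.82, -0.057], TCP at [0.266, -0.538, 0.223] pointing down, gripper open.
Joint ranges: [-2.87, 2.87], [-0.86, 2.18], [0.17, 2.46], [-1.51, 4.65], [0.06, 2.69], [-2.65, 2.65]. Speed limits (rad/s): [2.57, 2.57, 3.01, 3.14, 3.14, 3.14].

### API

Orientations are given as a unit quaternion [w, x, y, z].
In Python, from rig import ctrl gives the robot as it stands.
- The arm moves only by the shell command python3 -m pendant 'ROWS' [OPENING] [FORCE]. ROWS is rows parted by semicolons, their numbers by spaces, 1 to 5 of them, each of 4 numbers: dx, dy, dz in m, then a turn about the tool's z in rad; each row is the pose to reach, as a shift and turn from the pose commanded when the command began, along the tool's axes at that moment; what a row does not reach only later rows make up. A row lasts 1/8 s, in which the tool goes at most 0.0625 m and 0.188 rad, less where a joint would pass 70% of its speed; a pose out of reach is approached as far as the arm can. OPENING is the finger opening in m, set as the command begins (- or left out keeps the last). The fingers move at their own pace and stop on an object; FORCE is the grip in N (left out, the last holds). Time passes only in rows, so rows that do not move let the fingers close. It prints the time, the measured TCP pose, the force, the opening and the grip force at its end.
- ctrl.observe(): the state, without advancing time (a new reading comes with each control period).
- ctrl.read_camera(name): name is "scene" or "top" or "wrist"; returns a dict with "frame" (400x640x3 uint8, red, green, blue), "fx", "fy", "cx", "cy" (pixels), "world_from_camera" (4x4, takes a point from camera to world coordinates). Camera axes: x right, y down, z forward; pixel columns grow to the right and rows downward; lengths in m; the calibration is good to about 2 mm. The wrist camera is an equidistant fisheye: a pixel r from the principal point sees the ray r / f radians off the axis. A picture is of the moment at which its call begins. There is no depth.
- ctrl.finish_job(): hands the job in; it is judged then, once.
The state is a dict: "time": time; "qpos": joint angles; "qd": joint speeds; "tau": joint torques, N m; "tool_pos": TCP position; "tool_rot": TCP orientation; "ft_force": force on the tool from outside, world axes, zero at the start; "moment": the same for the moment, N m; "finger_gap": finger opening in m; "grip_force": force on a finger pad.
Only numpy, scipy, OpenCV 4.12 (cv2) and the standard library are available. Lean on these libraries where they do the work, as an engineer would, in place of code of your own. Each camera call takes 0.05 s, during which the arm holds its last target. There are 200 camera calls.

### The job

Pack the loose peaches in the wire fruit rack for carrying: lift the pawl clear of the toothed bar, draw the bar fully back so that the cradles are uncovered, and lower every peach from the tray gently into a cradle of its own, letting it settle there before you let go (do not drop it in). When all are seated, push the bar fully home over them and put the pawl fully down into the teeth again. Leave the jar, the mug and the garlic where they are.

Things in the scene. Friction and masses are not known exactly. Their poses are not given: they have to be found in the camera images.
- fruit_rack: Fruit rack fixed to the worktop: wooden base 110 x 290 x 14 mm with a row of four wire cradles along its y axis; a stem runs back (+x) to a guide block (42 x 40 mm, x 101 to 143, steel cheeks up to 132 mm high). Origin: on the worktop under the middle of the row; x points away from the robot, across the row; z up.
- keeper (a joint): Slide of the toothed bar through the guide block, m, along the rack's +x. 0 = home, its cross rail over the cradles; 0.085 = fully withdrawn, away from the robot, cradles uncovered. Stays where it is left, needs about 2 N. While the pawl is down the teeth stop it after 2 to 3 mm of withdrawal; pushed home with the pawl down, it may leave the pawl riding high.
- keeper_knob (a point): Middle of the square black knob (18 x 18 mm, 36 mm high, its top 11 mm above this point) in the middle of the bar's cross rail, and moving with it. The steel rail: 280 mm along y, 14 mm wide, underside 97, top 107 mm above the worktop; at home centred 5 mm behind the row's middle line, and some 10 mm clear of seated fruit.
- pawl (a joint): Hinge of the ratchet pawl on the guide block, rad, axis along the rack's y. 0 = down in the teeth (bar locked), 0.8 = fully lifted; clear of the teeth above 0.25. Rises when its thumb pad is pushed along the rack's +x (away from the robot), goes down when pushed along -x. Stays where it is left (about 1 N at the pad). Goes fully down only with the bar within 2 mm of home.
- pawl_pad (a point): Middle of the pawl's black thumb pad (10 mm along x, 24 mm along y, 24 mm high; top 12 mm above this point when down). It stands 36 mm above the hinge axis (rack frame x 130, z 124 mm) and moves with the pawl: 26 mm along +x and 11 mm down at 0.8 rad.
- cradle0 (a point): Where the middle of a peach comes to lie when it is seated in this cradle (rack frame x 0, y -105, z 52.5 mm). The cradle is a square opening of 50 mm between wires 6 mm thick whose tops are 37 mm above the worktop; a seated peach sinks some 12 mm into it and its top is then about 82 mm above the worktop.
- cradle1 (a point): Where the middle of a peach comes to lie when it is seated in this cradle (rack frame x 0, y -35, z 52.5 mm). The cradle is a square opening of 50 mm between wires 6 mm thick whose tops are 37 mm above the worktop; a seated peach sinks some 12 mm into it and its top is then about 82 mm above the worktop.
- cradle2 (a point): Where the middle of a peach comes to lie when it is seated in this cradle (rack frame x 0, y 35, z 52.5 mm). The cradle is a square opening of 50 mm between wires 6 mm thick whose tops are 37 mm above the worktop; a seated peach sinks some 12 mm into it and its top is then about 82 mm above the worktop.
- cradle3 (a point): Where the middle of a peach comes to lie when it is seated in this cradle (rack frame x 0, y 105, z 52.5 mm). The cradle is a square opening of 50 mm between wires 6 mm thick whose tops are 37 mm above the worktop; a seated peach sinks some 12 mm into it and its top is then about 82 mm above the worktop.
- peach_a: A peach, 65 x 65 x 58 mm, 0.14 kg, loose on the tray (it may be absent). Origin: centre of its underside, z up through the stalk as it stands; turns with it.
- peach_a_mid (a point): The middle of that peach, 29 mm above its underside (whichever way it has rolled).
- peach_b: A peach, 65 x 65 x 58 mm, 0.14 kg, loose on the tray (it may be absent). Origin: centre of its underside, z up through the stalk as it stands; turns with it.
- peach_b_mid (a point): The middle of that peach, 29 mm above its underside (whichever way it has rolled).
- peach_c: A peach, 65 x 65 x 58 mm, 0.14 kg, loose on the tray (it may be absent). Origin: centre of its underside, z up through the stalk as it stands; turns with it.
- peach_c_mid (a point): The middle of that peach, 29 mm above its underside (whichever way it has rolled).
- peach_d: A peach, 65 x 65 x 58 mm, 0.14 kg, loose on the tray (it may be absent). Origin: centre of its underside, z up through the stalk as it stands; turns with it.
- peach_d_mid (a point): The middle of that peach, 29 mm above its underside (whichever way it has rolled).
- fruit_tray: Shallow wooden tray, fixed on the worktop, on which the peaches lie: 140 mm along its x, 370 mm along its y; floor 4 mm thick, rim 6 mm wide, its top 17 mm above the worktop. Origin: centre of its underside, z up. A wall cabinet hangs 0.46 m above the worktop behind it, over the left and back part of the worktop: swing the arm across in front of it (drawn in to about 0.4 m), not under it.
- honey_jar: Bystander: honey jar, 63 mm across, 94 mm high. Origin: centre of its underside.
- mug: Bystander: white mug, 85 x 115 x 88 mm. Origin: centre of its underside.
- garlic: Bystander: garlic bulb, 60 mm across, 58 mm high. Origin: centre of its underside.
Things that resemble listed ones, but are neither listed nor needed, are in the scene too. Leave any pink look-alike of the peach_b alone.

How it is judged:
On the way, in this order (a step that is already met when the one before it is completed fails the run):
1. the pawl is lifted clear of the teeth while the bar is still home (value of joint pawl above 0.25 rad and value of joint keeper below 0.005 m), for 0.1 s.
2. the toothed bar is drawn back (75 mm or more), uncovering the cradles (value of joint keeper above 0.075 m), for 0.2 s.
3. with the bar still back, every peach is seated in a cradle, at rest and let go ((distance between peach_a_mid and cradle0 below 0.01 m or distance between peach_a_mid and cradle1 below 0.01 m or distance between peach_a_mid and cradle2 below 0.01 m or distance between peach_a_mid and cradle3 below 0.01 m) and (distance between peach_b_mid and cradle0 below 0.01 m or distance between peach_b_mid and cradle1 below 0.01 m or distance between peach_b_mid and cradle2 below 0.01 m or distance between peach_b_mid and cradle3 below 0.01 m) and (distance between peach_c_mid and cradle0 below 0.01 m or distance between peach_c_mid and cradle1 below 0.01 m or distance between peach_c_mid and cradle2 below 0.01 m or distance between peach_c_mid and cradle3 below 0.01 m) and (distance between peach_d_mid and cradle0 below 0.01 m or distance between peach_d_mid and cradle1 below 0.01 m or distance between peach_d_mid and cradle2 below 0.01 m or distance between peach_d_mid and cradle3 below 0.01 m) and linear speed of each of peach_a, peach_b, peach_c, peach_d below 0.03 m/s and value of joint keeper above 0.075 m and contact force between the fingers and peach_a below 0.05 N and contact force between the fingers and peach_b below 0.05 N and contact force between the fingers and peach_c below 0.05 N and contact force between the fingers and peach_d below 0.05 N), for 0.3 s.
4. the bar is pushed home over the peaches ((distance between peach_a_mid and cradle0 below 0.01 m or distance between peach_a_mid and cradle1 below 0.01 m or distance between peach_a_mid and cradle2 below 0.01 m or distance between peach_a_mid and cradle3 below 0.01 m) and (distance between peach_b_mid and cradle0 below 0.01 m or distance between peach_b_mid and cradle1 below 0.01 m or distance between peach_b_mid and cradle2 below 0.01 m or distance between peach_b_mid and cradle3 below 0.01 m) and (distance between peach_c_mid and cradle0 below 0.01 m or distance between peach_c_mid and cradle1 below 0.01 m or distance between peach_c_mid and cradle2 below 0.01 m or distance between peach_c_mid and cradle3 below 0.01 m) and (distance between peach_d_mid and cradle0 below 0.01 m or distance between peach_d_mid and cradle1 below 0.01 m or distance between peach_d_mid and cradle2 below 0.01 m or distance between peach_d_mid and cradle3 below 0.01 m) and value of joint keeper below 0.005 m), for 0.2 s.
At the end, for the whole second after the job is handed in: Every peach is at rest in a cradle (its middle within 10 mm of the cradle's seat point), the bar is within 5 mm of home and the pawl is down in the teeth (below 0.12 rad) (all of step 4 and linear speed of each of peach_a, peach_b, peach_c, peach_d below 0.03 m/s and value of joint pawl below 0.12 rad); the robot touches nothing.
It fails at once if a peach is dropped onto the rack (falls free, from some 20 mm or more, onto a cradle) (((horizontal distance between peach_a_mid and cradle0 below 0.03 m or horizontal distance between peach_a_mid and cradle1 below 0.03 m or horizontal distance between peach_a_mid and cradle2 below 0.03 m or horizontal distance between peach_a_mid and cradle3 below 0.03 m) and height (world z) of peach_a_mid above 0.065 m and linear speed of peach_a above 0.4 m/s and contact force between the fingers and peach_a below 0.05 N) or ((horizontal distance between peach_b_mid and cradle0 below 0.03 m or horizontal distance between peach_b_mid and cradle1 below 0.03 m or horizontal distance between peach_b_mid and cradle2 below 0.03 m or horizontal distance between peach_b_mid and cradle3 below 0.03 m) and height (world z) of peach_b_mid above 0.065 m and linear speed of peach_b above 0.4 m/s and contact force between the fingers and peach_b below 0.05 N) or ((horizontal distance between peach_c_mid and cradle0 below 0.03 m or horizontal distance between peach_c_mid and cradle1 below 0.03 m or horizontal distance between peach_c_mid and cradle2 below 0.03 m or horizontal distance between peach_c_mid and cradle3 below 0.03 m) and height (world z) of peach_c_mid above 0.065 m and linear speed of peach_c above 0.4 m/s and contact force between the fingers and peach_c below 0.05 N) or ((horizontal distance between peach_d_mid and cradle0 below 0.03 m or horizontal distance between peach_d_mid and cradle1 below 0.03 m or horizontal distance between peach_d_mid and cradle2 below 0.03 m or horizontal distance between peach_d_mid and cradle3 below 0.03 m) and height (world z) of peach_d_mid above 0.065 m and linear speed of peach_d above 0.4 m/s and contact force between the fingers and peach_d below 0.05 N)).
It fails at once if the honey jar is shifted more than 30 mm or tipped (distance of honey_jar from where it was at the start of the episode above 0.03 m or angle between honey_jar's own z axis and vertical above 0.4 rad).
It fails at once if the mug is shifted more than 30 mm or tipped (distance of mug from where it was at the start of the episode above 0.03 m or angle between mug's own z axis and vertical above 0.4 rad).
It fails at once if the garlic is shifted more than 30 mm or tipped (distance of garlic from where it was at the start of the episode above 0.03 m or angle between garlic's own z axis and vertical above 0.4 rad).
Of peach_a, peach_b, peach_c, peach_d only 2 to 4 are there at a start; the rules pass over those that are not, and their reading is None.
At some moment in a run one of peach_a, peach_b, peach_c, peach_d may be knocked a few centimetres aside while the robot is not near it.
It also fails if it takes over 210 s, if anything falls off the work surface, if the arm or the gripper's body presses on something with over 40 N, if the wrist force passes 120 N, or if a joint passes its speed limit or range.

## Working session

There is one attempt and no reset: what is moved stays moved. The work goes in short steps, Python scripts to look and compute and a shell command to move; the robot and the scene stay as the last step left them, time stands still between calls to the robot, and variables do not carry over. Pictures are saved under pics/ and viewed, at most 16 in all, crops included, and the job is handed in when it is done.

```bash
ls; mkdir -p pics
cat > h.py <<'E'
import numpy as np, cv2
from rig import ctrl
def snap(n,tag):
    d=ctrl.read_camera(n); cv2.imwrite(f'pics/{tag}.png',d['frame'][:,:,::-1])
    np.savez(f'pics/{tag}.npz',**{k:d[k] for k in('fx','fy','cx','cy','world_from_camera')},n=n); return d
def ray(tag,u,v):
    d=np.load(f'pics/{tag}.npz'); x=(u-d['cx'])/d['fx'];y=(v-d['cy'])/d['fy']
    if str(d['n'])=='wrist':
        r=np.hypot(x,y); s=np.sin(r)/r if r>1e-9 else 1; c=np.array([x*s,y*s,np.cos(r)])
    else: c=np.array([x,y,1])
    T=d['world_from_camera']; w=T[:3,:3]@c; return T[:3,3],w/np.linalg.norm(w)
def onz(tag,u,v,z):
    o,w=ray(tag,u,v); return o+w*(z-o[2])/w[2]
def tri(*obs):
    A=np.zeros((3,3));b=np.zeros(3)
    for t,u,v in obs:
        o,w=ray(t,u,v);P=np.eye(3)-np.outer(w,w);A+=P;b+=P@o
    p=np.linalg.solve(A,b)
    res=[np.linalg.norm((np.eye(3)-np.outer(w,w))@(p-o)) for o,w in (ray(*q) for q in obs)]
    return p,np.round(res,4)
E
python3 - <<'E'
from h import *
for n in('scene','top'):
    d=snap(n,n+'0'); print(n,d['fx'],d['world_from_camera'].round(3).tolist())
s=ctrl.observe();print(s['tool_pos'],s['tool_rot'])
E
```

```text
pics
scene 467.9197083936785 [[-0.686, -0.583, 0.436, -0.149], [-0.728, 0.549, -0.411, 0.622], [0.0, -0.599, -0.801, 1.419], [0.0, 0.0, 0.0, 1.0]]
top 462.9097643499465 [[0.02, -0.989, 0.148, 0.365], [-1.0, -0.018, 0.009, -0.027], [-0.006, -0.148, -0.989, 1.469], [0.0, 0.0, 0.0, 1.0]]
[ 0.26615013 -0.53744345  0.22161848] [-8.57549132e-04  9.73696340e-01  2.27847937e-01 -1.37303704e-04]
```

View pics/scene0.png

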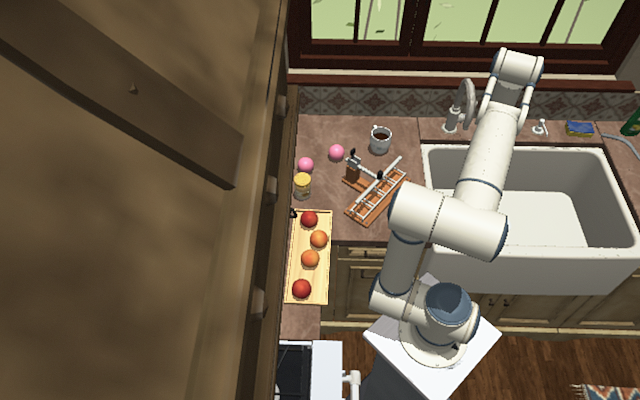

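View pics/top0.png

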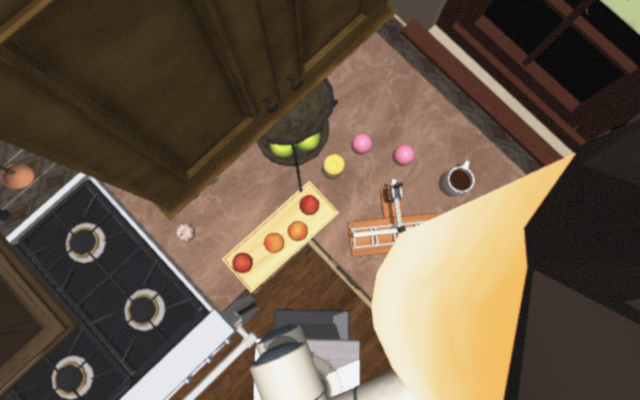

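Run:
```python
import cv2,numpy as np
a=cv2.imread('pics/scene0.png')[115:310,280:420]; b=cv2.imread('pics/top0.png')[130:300,215:485]
a=cv2.resize(a,None,fx=3,fy=3,interpolation=cv2.INTER_CUBIC);b=cv2.resize(b,None,fx=2.96,fy=2.96,interpolation=cv2.INTER_CUBIC)
cv2.imwrite('pics/a.png',a);cv2.imwrite('pics/b.png',b);print(a.shape,b.shape)
```

```text
(585, 420, 3) (503, 799, 3)
```

View pics/a.png

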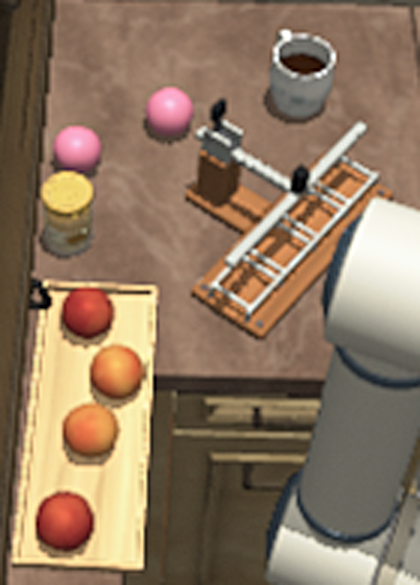

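View pics/b.png

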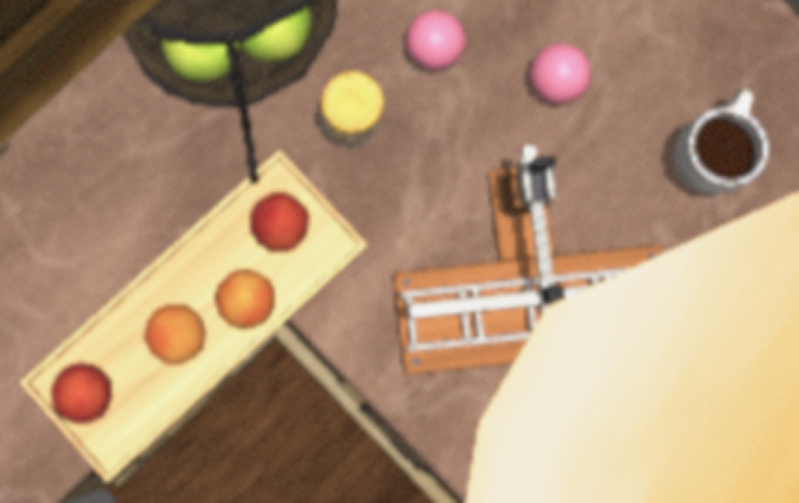

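Run:
```python
from h import *
S=lambda x,y:('scene0',280+x/3,115+y/3)
T=lambda x,y:('top0',215+x/2.96,130+y/2.96)
for n,s,t in [('R1',(88,312),(279,221)),('O1',(116,371),(245,298)),('O2',(90,430),(175,334)),('R2',(65,521),(81,393)),
 ('pad',(219,107),(545,163)),('knob',(300,175),(552,293)),('railL',(234,262),(409,312)),('jartop',(67,190),(353,100)),('mug',(302,60),(725,146)),
 ('baseFL',(262,337),(408,373)),('baseBL',(192,293),(396,272))]:
    p,r=tri(S(*s),T(*t));print(n,p.round(4),r, 'r',np.hypot(p[0],p[1]).round(3),np.arctan2(p[1],p[0]).round(3))
for n,t,z in [('FL',(408,373),.014),('BL',(396,272),.014),('BR',(660,247),.014),('railL',(409,312),.102)]:
    print(n,onz(*T(*t),z).round(4))
for n,t,z in [('FL',(262,337),.014),('BL',(192,293),.014),('railL',(234,262),.107),('railR',(362,127),.107),('BR',(388,185),.014)]:
    print('S',n,onz(*S(*t),z).round(4))
for n,s in [('pink1',(77,148)),('pink2',(170,112))]: print(n,onz(*S(*s),.03).round(3))
print('garlic',onz('top0',185,232,.03).round(3))
for t in[(280,152),(366,243),(110,483),(22,382)]: print('tray',onz(*T(*t),.017).round(3))
```

```text
R1 [0.564  0.0029 0.0323] [0.0005 0.0005] r 0.564 0.005
O1 [0.481  0.0362 0.0337] [0.0014 0.0014] r 0.482 0.075
O2 [0.4432 0.1095 0.0331] [0.0002 0.0002] r 0.457 0.242
R2 [0.3798 0.205  0.0332] [0.0003 0.0003] r 0.432 0.495
pad [ 0.6073 -0.2552  0.1652] [0. 0.] r 0.659 -0.398
knob [ 0.4834 -0.2668  0.1359] [0.0011 0.0011] r 0.552 -0.504
railL [ 0.4624 -0.1313  0.1092] [0.0034 0.0034] r 0.481 -0.277
jartop [ 0.6819 -0.0718  0.0946] [0.0007 0.0007] r 0.686 -0.105
mug [ 0.6443 -0.4567  0.0774] [0.0008 0.0008] r 0.79 -0.617
baseFL [ 0.4077 -0.1368  0.0054] [0.0005 0.0005] r 0.43 -0.324
baseBL [ 0.5149 -0.1242 -0.0013] [0.0015 0.0015] r 0.53 -0.237
FL [ 0.4078 -0.1358  0.014 ]
BL [ 0.5145 -0.1223  0.014 ]
BR [ 0.5466 -0.4036  0.014 ]
railL [ 0.4656 -0.1298  0.102 ]
S FL [ 0.4039 -0.1325  0.014 ]
S BL [ 0.5066 -0.117   0.014 ]
S railL [ 0.4608 -0.1346  0.107 ]
S railR [ 0.4964 -0.4017  0.107 ]
S BR [ 0.4532 -0.4225  0.014 ]
pink1 [ 0.765 -0.163  0.03 ]
pink2 [ 0.727 -0.296  0.03 ]
garlic [0.472 0.389 0.03 ]
tray [0.642 0.004 0.017]
tray [ 0.545 -0.09   0.017]
tray [0.288 0.174 0.017]
tray [0.39  0.27  0.017]
```

The listed peaches are the two red and two orange ones in the tray. Scene pixels: red (309,219) and (302,289), orange (319,239) and (310,258). The pink balls at scene (306,164) and (337,152) are the look-alikes. The measured mid heights of about 0.033 fit. Next I'll go over the rack for a close look.

```bash
cat > plan.py <<'E'
# usage: plan.py "x y z psi" ... : deltas in tool axes from the present pose through way points
import sys,numpy as np
from rig import ctrl
from scipy.spatial.transform import Rotation as R
s=ctrl.observe();w,x,y,z=s['tool_rot'];M=R.from_quat([x,y,z,w]).as_matrix()
p=np.array(s['tool_pos']);psi=np.arctan2(M[1,0],M[0,0]);print('now',p.round(4),psi.round(3),'q',np.round(s['qpos'],2))
for a in sys.argv[1:]:
    t=np.array(list(map(float,a.split())));d=t[:3]-p;c,sn=np.cos(psi),np.sin(psi)
    tz=psi-t[3]
    print(a,'->',np.round([c*d[0]+sn*d[1],sn*d[0]-c*d[1],-d[2],tz],4),'rows',max(np.linalg.norm(d)/.0625,abs(tz)/.188).round(1))
    p,psi=t[:3],t[3]
E
python3 plan.py ".36 -.45 .29 .3" ".38 -.29 .29 .125"
python3 - <<'E'
from h import *
for u,v in[(395,5),(170,215),(300,95)]: print(onz('top0',u,v,.46).round(3))
E
```

```text
now [ 0.2662 -0.5374  0.2216] 0.46 q [-1.17  0.09  1.23  0.    1.82 -0.06]
.36 -.45 .29 .3 -> [ 0.1229 -0.0367 -0.0684  0.1597] rows 2.3
.38 -.29 .29 .125 -> [ 0.0664 -0.1469 -0.      0.175 ] rows 2.6
[ 0.982 -0.197  0.46 ]
[0.476 0.3   0.46 ]
[0.757 0.021 0.46 ]
```

```bash
python3 -m pendant '0.123 -0.037 -0.07 0.16;0.123 -0.037 -0.07 0.16;0.123 -0.037 -0.07 0.16' 0 && python3 -m pendant '0.066 -0.147 0 0.175;0.066 -0.147 0 0.175;0.066 -0.147 0 0.175;0.066 -0.147 0 0.175'
python3 - <<'E'
from h import *
d=snap('wrist','w1');print(d['fx'],d['cx'],d['cy'],d['world_from_camera'].round(3).tolist());snap('top','top1');snap('scene','scene1')
E
```

```text
time: 0.48
tool_pos: [0.362, -0.4484, 0.2949]
tool_rot: [0.001, 0.989, 0.151, 0.001]
ft_force: [-0.6, 0.2, -0.1]
finger_gap: 0.0613
grip_force: 0.0
time: 0.98
tool_pos: [0.3798, -0.2887, 0.2926]
tool_rot: [0.0, 0.998, 0.064, 0.0]
ft_force: [-0.1, -0.2, -0.0]
finger_gap: 0.0211
grip_force: 0.0
309.70691628693146 314.88040876049024 205.45898754586239 [[0.128, -0.945, -0.301, 0.462], [-0.992, -0.122, -0.039, -0.278], [0.0, 0.303, -0.953, 0.455], [0.0, 0.0, 0.0, 1.0]]
```

View pics/w1.png

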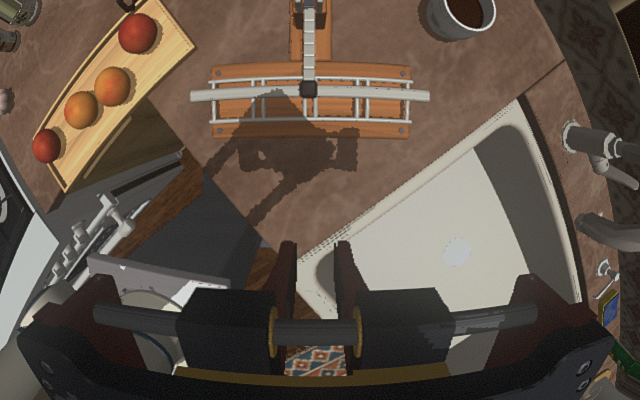

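Wrist view: the rack base corners are near (212,66), (409,68), (213,138) and (409,138). The rail ends are at (191,96) and (430,96), and the knob top is at (308,86).

Run:
```python
from h import *
for n,u,v,z in [('BL',212,66,.014),('BR',409,68,.014),('FL',213,138,.014),('FR',409,138,.014),('rL',191,96,.107),('rR',430,96,.107),('knobtop',308,87,.143)]:
    print(n,onz('w1',u,v,z).round(4))
C=np.array([onz('w1',u,v,.014)[:2] for u,v in[(212,66),(409,68),(213,138),(409,138)]])
L=np.array([(.055,.145),(.055,-.145),(-.055,.145),(-.055,-.145)])
c=C.mean(0);A=C-c;yaw=np.arctan2((L[:,0]*A[:,1]-L[:,1]*A[:,0]).sum(),(L*A).sum());print(c,yaw)
for n,u,v in[('R1',138,33),('O1',112,87),('O2',82,110),('R2',47,146)]: print(n,onz('w1',u,v,.034).round(4))
t=cv2.imread('pics/top1.png');s=cv2.imread('pics/scene1.png')
a=cv2.resize(t[150:270,330:490],None,fx=3.3,fy=3.3,interpolation=cv2.INTER_CUBIC)
b=cv2.resize(s[140:235,335:415],None,fx=3.3,fy=3.3,interpolation=cv2.INTER_CUBIC)
o=np.zeros((396,792,3),np.uint8);o[:a.shape[0],:a.shape[1]]=a;o[:b.shape[0],528:528+b.shape[1]]=b;cv2.imwrite('pics/c.png',o)
```

```text
BL [ 0.5134 -0.1218  0.014 ]
BR [ 0.5455 -0.4033  0.014 ]
FL [ 0.4072 -0.1341  0.014 ]
FR [ 0.4434 -0.4192  0.014 ]
rL [ 0.4664 -0.1324  0.107 ]
rR [ 0.5008 -0.4068  0.107 ]
knobtop [ 0.4846 -0.2682  0.143 ]
[ 0.47736225 -0.26960686] 0.12175152278916121
R1 [0.5636 0.0014 0.034 ]
O1 [0.48   0.0408 0.034 ]
O2 [0.4438 0.1057 0.034 ]
R2 [0.3796 0.2024 0.034 ]
```

View pics/c.png

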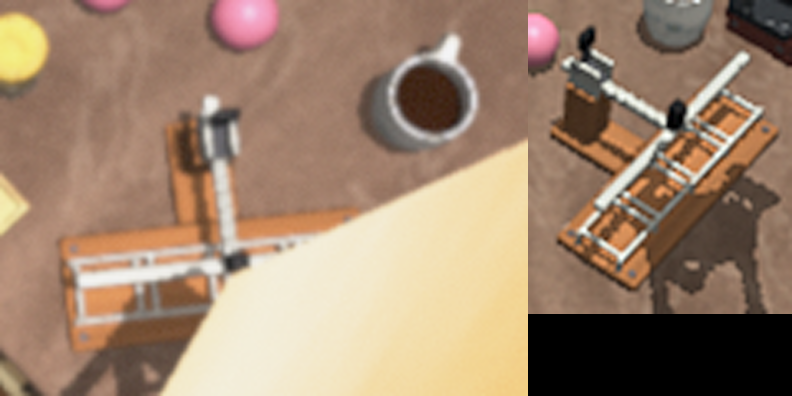

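```bash
python3 plan.py ".5673 -.259 .26 .123" ".5673 -.259 .151 .123" ".6120 -.2535 .151 .123"
```

```text
now [ 0.3794 -0.291   0.2919] 0.124 q [-0.73 -0.21  1.39 -0.    1.96  0.72]
.5673 -.259 .26 .123 -> [ 0.1904 -0.0085  0.0319  0.0009] rows 3.1
.5673 -.259 .151 .123 -> [0.    0.    0.109 0.   ] rows 1.7
.6120 -.2535 .151 .123 -> [ 0.045  0.    -0.     0.   ] rows 0.7
```

```bash
python3 -m pendant '0.06 -0.003 0.01 0;0.12 -0.006 0.02 0;0.19 -0.0085 0.032 0;0.19 -0.0085 0.032 0;0.19 -0.0085 0.032 0' 0 && python3 -m pendant '0 0 0.055 0;0 0 0.109 0;0 0 0.109 0' && python3 -m pendant '0.012 0 0 0;0.022 0 0 0;0.03 0 0 0;0.038 0 0 0;0.045 0 0 0'
python3 - <<'E'
from h import *
a=snap('top','top2')['frame'];b=snap('scene','scene2')['frame']
a=cv2.resize(a[150:270,330:490],None,fx=3.3,fy=3.3,interpolation=cv2.INTER_CUBIC)
b=cv2.resize(b[140:235,335:415],None,fx=3.3,fy=3.3,interpolation=cv2.INTER_CUBIC)
o=np.zeros((396,792,3),np.uint8);o[:a.shape[0],:a.shape[1]]=a;o[:b.shape[0],528:528+b.shape[1]]=b;cv2.imwrite('pics/d.png',o[:,:,::-1])
E
```

```text
time: 1.75
tool_pos: [0.567, -0.2591, 0.2592]
tool_rot: [-0.0, 0.998, 0.062, -0.001]
ft_force: [-0.0, -0.4, 0.9]
finger_gap: 0.0002
grip_force: 0.0
time: 2.12
tool_pos: [0.5635, -0.258, 0.1473]
tool_rot: [-0.002, 0.998, 0.061, -0.004]
ft_force: [0.7, -0.2, 1.2]
finger_gap: 0.0006
grip_force: 0.0
time: 2.75
tool_pos: [0.6123, -0.2523, 0.1515]
tool_rot: [-0.0, 0.998, 0.062, -0.0]
ft_force: [-0.9, 0.3, -0.1]
finger_gap: 0.0003
grip_force: 0.7
```

View pics/d.png

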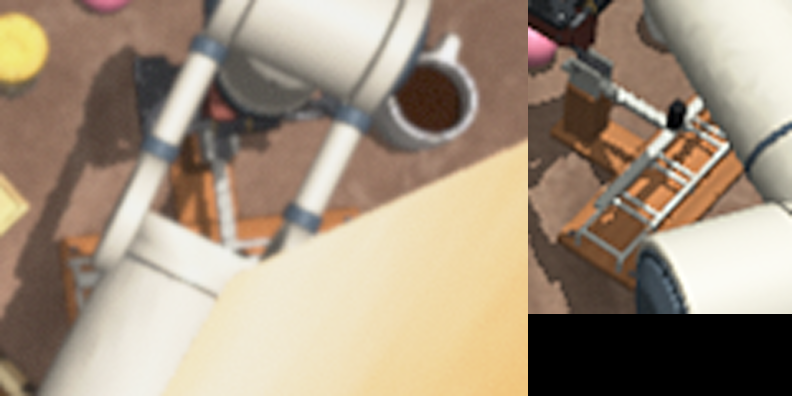

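```bash
python3 -m pendant '0.004 0 0 0;-0.025 0 0 0;-0.045 0 0 0;-0.045 0 -0.06 0;-0.045 0 -0.06 0' && python3 -m pendant '-0.045 0 -0.03 0;-0.085 0 -0.03 0;-0.085 0 -0.03 0' 0.04
python3 - <<'E'
from h import *
d=snap('wrist','w2')['frame'];s=ctrl.observe();print(s['tool_pos'],s['tool_rot'])
cv2.imwrite('pics/w2c.png',cv2.resize(d[0:260,190:450],None,fx=2.3,fy=2.3,interpolation=cv2.INTER_CUBIC)[:,:,::-1])
E
python3 plan.py ".4835 -.2694 .20 .123" ".4835 -.2694 .118 .123"
```

```text
time: 3.48
tool_pos: [0.5685, -0.2585, 0.2176]
tool_rot: [0.002, 0.998, 0.062, 0.004]
ft_force: [-0.0, 0.3, 1.2]
finger_gap: 0.0006
grip_force: 0.0
time: 3.85
tool_pos: [0.4817, -0.269, 0.2428]
tool_rot: [0.001, 0.998, 0.061, 0.001]
ft_force: [0.1, -0.6, -0.0]
finger_gap: 0.0266
grip_force: 0.0
[ 0.48276992 -0.26868104  0.24211513] [3.08990910e-04 9.98084784e-01 6.18539401e-02 8.70402748e-04]
now [ 0.4828 -0.2687  0.2421] 0.124 q [-0.57 -0.03  1.32  0.    1.85  0.88]
.4835 -.2694 .20 .123 -> [0.0006 0.0008 0.0421 0.0008] rows 0.7
.4835 -.2694 .118 .123 -> [0.    0.    0.082 0.   ] rows 1.3
```

View pics/w2c.png

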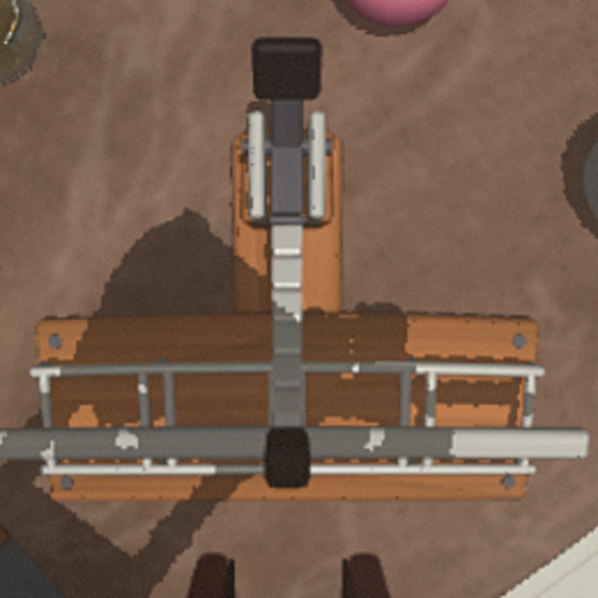

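The pad at crop (287,68) now lies well behind the guide block, so the pawl is lifted. The rail is still over the row. Next I'll grip the knob and draw the bar back.

```bash
python3 - <<'E'
from h import *
for z in(.145,.16,.17): print(onz('w2',190+287/2.3,68/2.3,z))
print('knob',onz('w2',190+287/2.3,448/2.3,.143))
E
python3 -m pendant '0 0.001 0.06 0;0 0.001 0.1 0;0 0.001 0.124 0;0 0.001 0.124 0;0 0.001 0.124 0' 0.04 && python3 -m pendant '0 0 0 0;0 0 0 0;0 0 0 0;0 0 0 0' 0 15
```

```text
[ 0.63334818 -0.25000448  0.145     ]
[ 0.62936168 -0.25048395  0.16      ]
[ 0.62670402 -0.25080361  0.17      ]
knob [ 0.49154123 -0.26766989  0.143     ]
time: 4.53
tool_pos: [0.484, -0.2696, 0.1186]
tool_rot: [0.0, 0.998, 0.063, 0.001]
ft_force: [-0.6, -0.1, 0.5]
finger_gap: 0.0398
grip_force: 0.0
time: 5.03
tool_pos: [0.4833, -0.2687, 0.1186]
tool_rot: [-0.001, 0.998, 0.063, 0.001]
ft_force: [-1.2, 5.3, 4.8]
finger_gap: 0.0181
grip_force: 15.0
```

```bash
python3 -m pendant '0.017 0 0 0;0.034 0 0 0;0.051 0 0 0;0.068 0 0 0;0.083 0 0 0' && python3 -m pendant '0.003 0 0 0;0.003 0 0 0;0.003 0 0 0'; python3 plan.py
```

```text
time: 5.65
tool_pos: [0.5658, -0.2584, 0.1186]
tool_rot: [-0.0, 0.998, 0.063, 0.0]
ft_force: [-3.6, 4.2, 5.4]
finger_gap: 0.0176
grip_force: 15.0
time: 6.02
tool_pos: [0.5673, -0.2582, 0.1186]
tool_rot: [-0.001, 0.998, 0.062, -0.001]
ft_force: [-6.4, 4.9, 6.2]
finger_gap: 0.0181
grip_force: 15.0
now [ 0.5673 -0.2582  0.1186] 0.125 q [-0.48  0.16  1.34 -0.    1.64  0.96]
```

```bash
python3 -m pendant '0 0 0 0;0 0 0 0;0 0 -0.05 0;0 0 -0.1 0;0 0 -0.14 0' 0.05 && python3 plan.py ".50 -.2 .28 1.0" ".50 -.05 .28 1.75" ".53 .02 .28 2.356"
```

```text
time: 6.65
tool_pos: [0.5688, -0.2589, 0.2599]
tool_rot: [0.001, 0.998, 0.062, 0.001]
ft_force: [0.6, 0.5, 0.5]
finger_gap: 0.05
grip_force: 0.0
now [ 0.5688 -0.2589  0.2599] 0.125 q [-0.48  0.17  1.08  0.    1.89  0.96]
.50 -.2 .28 1.0 -> [-0.0609 -0.067  -0.0201 -0.8751] rows 4.7
.50 -.05 .28 1.75 -> [ 0.1262 -0.081  -0.     -0.75  ] rows 4.0
.53 .02 .28 2.356 -> [ 0.0635  0.042  -0.     -0.606 ] rows 3.2
```

```bash
python3 -m pendant '-0.03 -0.033 -0.02 -0.18;-0.061 -0.067 -0.02 -0.36;-0.061 -0.067 -0.02 -0.54;-0.061 -0.067 -0.02 -0.72;-0.061 -0.067 -0.02 -0.875' 0.088 && python3 -m pendant '0.04 -0.02 0 -0.18;0.08 -0.05 0 -0.36;0.126 -0.081 0 -0.54;0.126 -0.081 0 -0.75;0.126 -0.081 0 -0.75' && python3 -m pendant '0.02 0.02 0 -0.18;0.0635 0.042 0 -0.36;0.0635 0.042 0 -0.54;0.0635 0.042 0 -0.606;0.0635 0.042 0 -0.606'
cat > det.py <<'E'
import sys
from h import *
def det(cam,tag,z=.034):
    d=snap(cam,tag);hsv=cv2.cvtColor(np.ascontiguousarray(d['frame']),cv2.COLOR_RGB2HSV)
    out=[]
    for c,lo,hi in(('red',0,7),('org',8,17)):
        m=((hsv[...,0]>=lo)&(hsv[...,0]<=hi)&(hsv[...,1]>150)&(hsv[...,2]>90)).astype(np.uint8)
        m=cv2.morphologyEx(m,cv2.MORPH_OPEN,np.ones((5,5)))
        n,_,st,ce=cv2.connectedComponentsWithStats(m)
        for i in range(1,n):
            if st[i,4]>(60 if cam!='wrist' else 300): out.append((c,st[i,:5].tolist(),ce[i].round(1).tolist(),onz(tag,st[i,0]+st[i,2]/2,st[i,1]+st[i,3]/2,z)[:2].round(4).tolist()))
    return out
if __name__=='__main__':
    for o in det(sys.argv[1],sys.argv[2],float(sys.argv[3]) if len(sys.argv)>3 else .034): print(*o)
E
python3 det.py wrist w3; python3 plan.py
```

```text
time: 7.28
tool_pos: [0.4997, -0.1998, 0.2777]
tool_rot: [0.0, 0.876, 0.482, 0.0]
ft_force: [-0.2, -0.3, 0.2]
finger_gap: 0.0875
grip_force: 0.0
time: 7.9
tool_pos: [0.4997, -0.0495, 0.2777]
tool_rot: [0.0, 0.641, 0.768, 0.0]
ft_force: [0.1, 0.2, -0.0]
finger_gap: 0.0877
grip_force: 0.0
time: 8.52
tool_pos: [0.5297, 0.0192, 0.2774]
tool_rot: [-0.0, 0.385, 0.923, 0.0]
ft_force: [0.5, 1.2, 0.7]
finger_gap: 0.0879
grip_force: 0.0
red [312, 0, 46, 16, 587] [335.6, 6.3] [0.3907, 0.1961]
red [320, 188, 24, 28, 447] [333.0, 201.5] [0.5743, 0.0073]
org [295, 57, 48, 46, 1760] [318.2, 79.5] [0.4461, 0.1107]
org [278, 113, 47, 47, 1765] [301.3, 135.8] [0.4822, 0.042]
now [0.5296 0.0192 0.2774] 2.351 q [-0.03 -0.08  1.3   0.    1.92 -0.81]
```

View pics/w3.png

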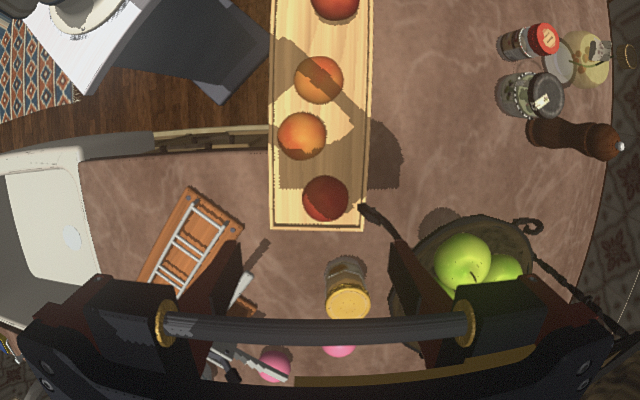

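```bash
python3 - <<'E'
from h import *
print('R1',onz('w3',326,198,.034),tri(('w3',326,198),('scene0',309.3,219)))
print('O2',tri(('w3',319,79.8),('scene0',310,258.3)));print('O1',tri(('w3',301.5,136.2),('scene0',318.7,238.7)))
print('handle',onz('w3',362,207,.03),onz('w3',362,207,.06))
E
python3 plan.py ".4446 .110 .12 2.356" ".4446 .110 .021 2.356" ".4446 .110 .2 2.356" ".40 -.10 .2 2.0" ".4909 -.3742 .2 1.694"  ".4909 -.3742 .048 1.694"
```

```text
R1 [0.56443129 0.0055262  0.034     ] (array([0.56336036, 0.00470252, 0.03469743]), array([0.0013, 0.0013]))
O2 (array([0.44491375, 0.11009533, 0.03188672]), array([0.0013, 0.0013]))
O1 (array([0.47975296, 0.03993414, 0.03789816]), array([0.0034, 0.0034]))
handle [0.6105724  0.03126094 0.03      ] [0.60030021 0.03475012 0.06      ]
now [0.5296 0.0192 0.2774] 2.351 q [-0.03 -0.08  1.3   0.    1.92 -0.81]
.4446 .110 .12 2.356 -> [ 0.1243  0.0034  0.1574 -0.0048] rows 3.2
.4446 .110 .021 2.356 -> [0.    0.    0.099 0.   ] rows 1.6
.4446 .110 .2 2.356 -> [ 0.     0.    -0.179  0.   ] rows 2.9
.40 -.10 .2 2.0 -> [-0.117 -0.18  -0.     0.356] rows 3.4
.4909 -.3742 .2 1.694 -> [-0.2872 -0.0315 -0.      0.306 ] rows 4.6
.4909 -.3742 .048 1.694 -> [0.    0.    0.152 0.   ] rows 2.4
```

```bash
python3 -m pendant '0.06 0.002 0.03 0;0.11 0.0034 0.06 0;0.1243 0.0034 0.1 0;0.1243 0.0034 0.157 0;0.1243 0.0034 0.157 0' 0.088 && python3 -m pendant '0 0 0.05 0;0 0 0.085 0;0 0 0.099 0;0 0 0.099 0;0 0 0.099 0' && python3 -m pendant '0 0 0 0;0 0 0 0;0 0 0 0;0 0 0 0;0 0 -0.01 0' 0 12; python3 plan.py
```

```text
time: 9.2
tool_pos: [0.4407, 0.1094, 0.1155]
tool_rot: [-0.004, 0.384, 0.923, -0.003]
ft_force: [-0.8, 0.7, 0.1]
finger_gap: 0.088
grip_force: 0.0
time: 9.82
tool_pos: [0.4456, 0.1103, 0.0242]
tool_rot: [0.002, 0.383, 0.924, 0.001]
ft_force: [0.4, -0.1, 0.4]
finger_gap: 0.0879
grip_force: 0.0
time: 10.45
tool_pos: [0.443, 0.1099, 0.0308]
tool_rot: [-0.001, 0.383, 0.924, -0.001]
ft_force: [0.5, -0.7, -1.2]
finger_gap: 0.063
grip_force: 12.0
now [0.443  0.1099 0.0308] 2.356 q [ 0.17 -0.25  1.9  -0.    1.5  -0.62]
```

```bash
python3 -m pendant '0 0 -0.06 0;0 0 -0.12 0;0 0 -0.17 0;0 0 -0.17 0' && python3 -m pendant '-0.03 -0.045 0 0.09;-0.06 -0.09 0 0.18;-0.09 -0.135 0 0.27;-0.117 -0.18 0 0.356;-0.117 -0.18 0 0.356' && python3 -m pendant '-0.055 -0.006 0 0.06;-0.115 -0.012 0 0.12;-0.175 -0.019 0 0.18;-0.235 -0.025 0 0.25;-0.287 -0.0315 0 0.306' && python3 -m pendant '0 0 0 0;0 0 0.04 0;0 0 0.08 0;0 0 0.11 0'; python3 plan.py ".4909 -.3742 .060 1.694" ".4909 -.3742 .048 1.694"
```

```text
time: 10.95
tool_pos: [0.4455, 0.1104, 0.2069]
tool_rot: [0.004, 0.383, 0.924, 0.002]
ft_force: [1.0, 0.8, -2.1]
finger_gap: 0.0627
grip_force: 12.0
time: 11.58
tool_pos: [0.3978, -0.1025, 0.1999]
tool_rot: [-0.001, 0.543, 0.84, -0.001]
ft_force: [-1.0, 0.1, -1.5]
finger_gap: 0.0628
grip_force: 12.0
time: 12.2
tool_pos: [0.4911, -0.3743, 0.1996]
tool_rot: [-0.001, 0.662, 0.749, 0.0]
ft_force: [0.4, 0.7, -0.9]
finger_gap: 0.0628
grip_force: 12.0
time: 12.7
tool_pos: [0.49, -0.371, 0.0889]
tool_rot: [-0.002, 0.661, 0.75, 0.0]
ft_force: [0.5, 0.3, -1.8]
finger_gap: 0.0625
grip_force: 12.0
now [ 0.49   -0.371   0.0889] 1.697 q [-0.7   0.15  1.41  0.    1.59 -0.83]
.4909 -.3742 .060 1.694 -> [-0.0032  0.0005  0.0289  0.0026] rows 0.5
.4909 -.3742 .048 1.694 -> [0.    0.    0.012 0.   ] rows 0.2
```

```bash
python3 -m pendant '-0.001 0.0005 0.02 0;-0.001 0.0005 0.034 0;-0.001 0.0005 0.04 0;-0.001 0.0005 0.043 0;-0.001 0.0005 0.043 0' && python3 -m pendant '0 0 0.002 0;0 0 0.004 0;0 0 0.004 0'
```

```text
time: 13.32
tool_pos: [0.491, -0.3751, 0.0494]
tool_rot: [0.001, 0.662, 0.749, 0.0]
ft_force: [-0.0, -0.3, -1.6]
finger_gap: 0.0633
grip_force: 12.0
time: 13.7
tool_pos: [0.491, -0.3744, 0.0452]
tool_rot: [0.0, 0.662, 0.749, 0.0]
ft_force: [0.2, 3.9, 2.2]
finger_gap: 0.0629
grip_force: 12.0
```

```bash
python3 -m pendant '0.002 0 0 0;0.002 0 0.002 0;0.002 0 0.002 0'; python3 -m pendant '0 0 0.002 0;0 0 0.002 0'
```

```text
time: 14.08
tool_pos: [0.4909, -0.3728, 0.0435]
tool_rot: [0.001, 0.662, 0.749, 0.0]
ft_force: [0.7, 3.3, 4.9]
finger_gap: 0.063
grip_force: 12.0
time: 14.32
tool_pos: [0.4913, -0.3727, 0.0422]
tool_rot: [0.001, 0.662, 0.749, 0.001]
ft_force: [0.3, 3.8, 7.2]
finger_gap: 0.0628
grip_force: 12.0
```

```bash
python3 -m pendant '0 0 0 0;0 0 0 0' - 3; python3 -m pendant '0 0 0 0;0 0 0 0;0 0 0 0' 0.088; python3 -m pendant '0 0 -0.05 0;0 0 -0.1 0;0 0 -0.15 0;0 0 -0.15 0'; python3 det.py wrist w4 .0525;python3 det.py top t4 .0525; python3 plan.py ".40 -.1 .2 2.0" ".4805 .040 .2 2.356" ".4805 .040 .021 2.356"
```

```text
time: 14.58
tool_pos: [0.4914, -0.3729, 0.0413]
tool_rot: [0.001, 0.662, 0.749, 0.0]
ft_force: [3.5, 2.5, 5.3]
finger_gap: 0.0633
grip_force: 3.0
time: 14.95
tool_pos: [0.4898, -0.373, 0.0398]
tool_rot: [-0.001, 0.662, 0.749, -0.0]
ft_force: [-0.9, -0.1, 0.3]
finger_gap: 0.0871
grip_force: 0.0
time: 15.45
tool_pos: [0.4917, -0.3743, 0.1966]
tool_rot: [0.005, 0.662, 0.749, -0.0]
ft_force: [0.2, -0.1, 0.1]
finger_gap: 0.088
grip_force: 0.0
org [287, 164, 57, 56, 2354] [313.9, 192.7] [0.4928, -0.3743]
red [301, 196, 17, 18, 250] [308.8, 204.4] [0.5606, 0.002]
red [233, 254, 18, 18, 273] [241.6, 262.4] [0.3791, 0.2031]
org [287, 222, 18, 18, 265] [295.8, 230.5] [0.4794, 0.0417]
now [ 0.4904 -0.3731  0.1906] 1.694 q [-0.71  0.13  1.25 -0.    1.77 -0.83]
.40 -.1 .2 2.0 -> [ 0.2821 -0.0563 -0.0094 -0.3065] rows 4.6
.4805 .040 .2 2.356 -> [ 0.0938  0.1315 -0.     -0.356 ] rows 2.6
.4805 .040 .021 2.356 -> [0.    0.    0.179 0.   ] rows 2.9
```

View pics/w4.png

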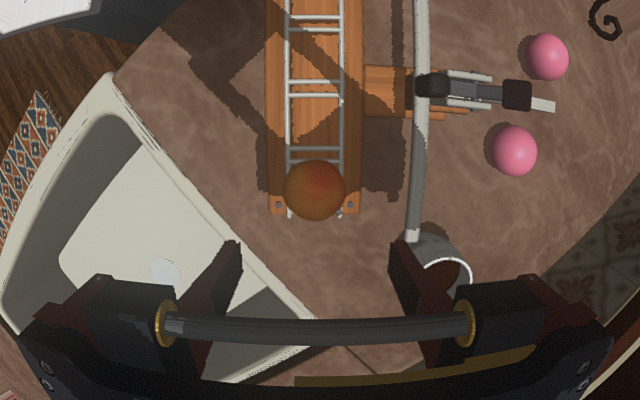

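```bash
python3 -m pendant '0.056 -0.011 -0.002 -0.06;0.112 -0.022 -0.004 -0.12;0.17 -0.034 -0.006 -0.18;0.23 -0.045 -0.009 -0.25;0.282 -0.056 -0.009 -0.307' && python3 -m pendant '0.03 0.04 0 -0.12;0.06 0.085 0 -0.24;0.094 0.1315 0 -0.356;0.094 0.1315 0.05 -0.356;0.094 0.1315 0.05 -0.356' && python3 det.py wrist w5 && python3 plan.py ".4803 .0405 .1 2.356" ".4803 .0405 .023 2.356" ".48 .04 .2 2.356" ".40 -.1 .2 2.0" ".4823 -.3047 .2 1.394"
```

```text
time: 16.18
tool_pos: [0.3988, -0.098, 0.1974]
tool_rot: [-0.002, 0.539, 0.842, -0.0]
ft_force: [1.5, 1.3, 0.1]
finger_gap: 0.0874
grip_force: 0.0
time: 16.8
tool_pos: [0.4773, 0.0408, 0.143]
tool_rot: [-0.006, 0.382, 0.924, -0.003]
ft_force: [0.4, -1.5, 0.7]
finger_gap: 0.0879
grip_force: 0.0
red [341, 0, 66, 30, 1656] [375.0, 12.8] [0.3898, 0.1992]
red [324, 265, 56, 50, 1886] [353.2, 292.8] [0.5694, 0.0018]
org [288, 174, 67, 66, 3438] [321.3, 207.2] [0.4826, 0.0424]
now [0.4786 0.0403 0.1464] 2.357 q [ 0.01 -0.23  1.67 -0.    1.71 -0.77]
.4803 .0405 .1 2.356 -> [-0.001   0.0013  0.0464  0.0008] rows 0.7
.4803 .0405 .023 2.356 -> [0.    0.    0.077 0.   ] rows 1.2
.48 .04 .2 2.356 -> [-1.00e-04 -6.00e-04 -1.77e-01  0.00e+00] rows 2.8
.40 -.1 .2 2.0 -> [-0.0425 -0.1556 -0.      0.356 ] rows 2.6
.4823 -.3047 .2 1.394 -> [-0.2204 -0.0104 -0.      0.606 ] rows 3.5
```

```bash
python3 -m pendant '0.0005 0.001 0.05 0;0.0005 0.001 0.1 0;0.0005 0.001 0.123 0;0.0005 0.001 0.123 0;0.0005 0.001 0.123 0' && python3 -m pendant '0 0 0 0;0 0 0 0;0 0 0 0;0 0 0 0;0 0 0 0' 0 12 && python3 -m pendant '0 0 -0.06 0;0 0 -0.12 0;0 0 -0.177 0;0 0 -0.177 0' && python3 -m pendant '-0.015 -0.05 0 0.12;-0.03 -0.1 0 0.24;-0.0425 -0.1556 0 0.356;-0.0425 -0.1556 0 0.356' && python3 -m pendant '-0.055 -0.003 0 0.15;-0.11 -0.005 0 0.3;-0.17 -0.008 0 0.45;-0.22 -0.0104 0 0.606;-0.22 -0.0104 0 0.606' && python3 -m pendant '0 0 0.05 0;0 0 0.1 0;0 0 0.1 0;0 0 0.1 0'; python3 plan.py ".4823 -.3047 .05 1.394"
```

```text
time: 17.48
tool_pos: [0.4824, 0.0409, 0.0292]
tool_rot: [0.002, 0.383, 0.924, 0.001]
ft_force: [0.8, 0.6, -0.4]
finger_gap: 0.0877
grip_force: 0.0
time: 18.1
tool_pos: [0.4814, 0.0416, 0.0273]
tool_rot: [0.001, 0.382, 0.924, 0.0]
ft_force: [0.5, 0.2, 3.6]
finger_gap: 0.0619
grip_force: 12.0
time: 18.6
tool_pos: [0.4827, 0.0414, 0.2088]
tool_rot: [0.004, 0.382, 0.924, 0.002]
ft_force: [0.2, -0.2, -1.2]
finger_gap: 0.0618
grip_force: 12.0
time: 19.1
tool_pos: [0.3991, -0.1011, 0.2017]
tool_rot: [-0.001, 0.543, 0.84, -0.001]
ft_force: [0.3, 1.0, -0.7]
finger_gap: 0.0621
grip_force: 12.0
time: 19.73
tool_pos: [0.4836, -0.3043, 0.1989]
tool_rot: [-0.003, 0.767, 0.641, -0.001]
ft_force: [-0.8, 0.2, -1.1]
finger_gap: 0.062
grip_force: 12.0
time: 20.23
tool_pos: [0.4841, -0.3023, 0.1055]
tool_rot: [0.001, 0.766, 0.643, 0.0]
ft_force: [-0.3, -0.1, -1.5]
finger_gap: 0.062
grip_force: 12.0
now [ 0.4841 -0.3023  0.1055] 1.397 q [-0.62  0.02  1.51  0.    1.61 -0.44]
.4823 -.3047 .05 1.394 -> [-0.0026 -0.0013  0.0555  0.0027] rows 0.9
```

```bash
python3 -m pendant '-0.001 -0.001 0.03 0;-0.001 -0.001 0.045 0;-0.001 -0.001 0.051 0;-0.001 -0.001 0.051 0' && python3 -m pendant '0 0 0.002 0;0 0 0.004 0;0 0 0.004 0'&& python3 -m pendant '0 0 0.001 0;0 0 0.002 0;0 0 0.002 0'
```

```text
time: 20.72
tool_pos: [0.4825, -0.3039, 0.0534]
tool_rot: [0.0, 0.766, 0.642, 0.0]
ft_force: [0.1, -0.6, -1.5]
finger_gap: 0.0621
grip_force: 12.0
time: 21.1
tool_pos: [0.4825, -0.3043, 0.0492]
tool_rot: [0.001, 0.767, 0.642, 0.0]
ft_force: [1.4, -0.4, -0.5]
finger_gap: 0.0619
grip_force: 12.0
time: 21.48
tool_pos: [0.4825, -0.3048, 0.0479]
tool_rot: [0.001, 0.767, 0.642, -0.0]
ft_force: [-0.8, -2.5, 4.8]
finger_gap: 0.0622
grip_force: 12.0
```

Contact is even. I'll press a touch further, relax the grip and release.

```bash
python3 -m pendant '0 0 0.001 0;0 0 0.0015 0' && python3 -m pendant '0 0 0 0;0 0 0 0' - 3; python3 -m pendant '0 0 0 0;0 0 0 0;0 0 0 0' 0.088; python3 -m pendant '0 0 -0.05 0;0 0 -0.1 0;0 0 -0.15 0;0 0 -0.15 0;0 0 -0.15 0'; python3 det.py wrist w6 .0525;python3 det.py top t6; python3 plan.py ".40 -.1 .2 2.0" ".380 .2035 .2 2.356" ".380 .2035 .14 2.356"
```

```text
time: 21.72
tool_pos: [0.4826, -0.3049, 0.0476]
tool_rot: [0.002, 0.767, 0.642, -0.0]
ft_force: [-3.0, -2.1, 9.9]
finger_gap: 0.0622
grip_force: 12.0
time: 21.98
tool_pos: [0.4825, -0.304, 0.0459]
tool_rot: [0.001, 0.767, 0.642, 0.0]
ft_force: [-0.0, -1.0, 4.0]
finger_gap: 0.0626
grip_force: 3.0
time: 22.35
tool_pos: [0.4819, -0.3034, 0.0444]
tool_rot: [-0.001, 0.766, 0.642, -0.0]
ft_force: [-0.3, -0.5, 0.2]
finger_gap: 0.0866
grip_force: 0.0
time: 22.98
tool_pos: [0.482, -0.3036, 0.1941]
tool_rot: [-0.001, 0.766, 0.642, -0.0]
ft_force: [-0.0, 0.0, -0.4]
finger_gap: 0.088
grip_force: 0.0
org [286, 165, 62, 61, 2972] [316.6, 195.5] [0.4831, -0.306]
org [304, 226, 64, 54, 2629] [335.4, 251.7] [0.4924, -0.3739]
red [301, 196, 17, 18, 253] [308.9, 204.3] [0.5632, 0.0024]
red [285, 212, 18, 17, 253] [293.5, 220.0] [0.5135, 0.0496]
now [ 0.4815 -0.3033  0.1927] 1.395 q [-0.62  0.01  1.37  0.    1.77 -0.45]
.40 -.1 .2 2.0 -> [ 0.1859 -0.1159 -0.0073 -0.6052] rows 3.5
.380 .2035 .2 2.356 -> [ 0.2843  0.1081 -0.     -0.356 ] rows 4.9
.380 .2035 .14 2.356 -> [0.   0.   0.06 0.  ] rows 1.0
```

The knock has happened: one red peach now lies at about (0.513, 0.050), close to the other red. The two seated peaches are fine.

```bash
python3 -m pendant '0.045 -0.03 -0.002 -0.15;0.09 -0.06 -0.004 -0.3;0.14 -0.09 -0.007 -0.45;0.186 -0.116 -0.007 -0.605;0.186 -0.116 -0.007 -0.605' && python3 plan.py ".513 .05 .2 2.356"
```

```text
time: 23.7
tool_pos: [0.3995, -0.0978, 0.2011]
tool_rot: [-0.001, 0.538, 0.843, 0.0]
ft_force: [1.2, -0.9, -0.8]
finger_gap: 0.0881
grip_force: 0.0
now [ 0.3995 -0.0978  0.2011] 2.005 q [-0.32 -0.43  1.73  0.    1.84 -0.76]
.513 .05 .2 2.356 -> [ 0.0864  0.1652  0.0011 -0.3511] rows 3.0
```

```bash
python3 -m pendant '0.025 0.05 0 -0.12;0.05 0.105 0 -0.24;0.0864 0.165 0 -0.351;0.0864 0.165 0.05 -0.351;0.0864 0.165 0.05 -0.351' && python3 det.py wrist w7;python3 det.py top t7; python3 plan.py
```

```text
time: 24.32
tool_pos: [0.5124, 0.0468, 0.1459]
tool_rot: [-0.005, 0.385, 0.923, -0.003]
ft_force: [-0.0, -0.6, 0.5]
finger_gap: 0.0878
grip_force: 0.0
red [612, 31, 21, 43, 354] [619.3, 52.5] [0.65, 0.4754]
red [314, 190, 33, 21, 440] [330.4, 200.9] [0.5199, 0.058]
red [295, 254, 55, 44, 1737] [322.3, 277.0] [0.5715, -0.0036]
now [0.5142 0.0459 0.1517] 2.349 q [ 0.02 -0.14  1.58 -0.    1.7  -0.76]
```

View pics/w7.png

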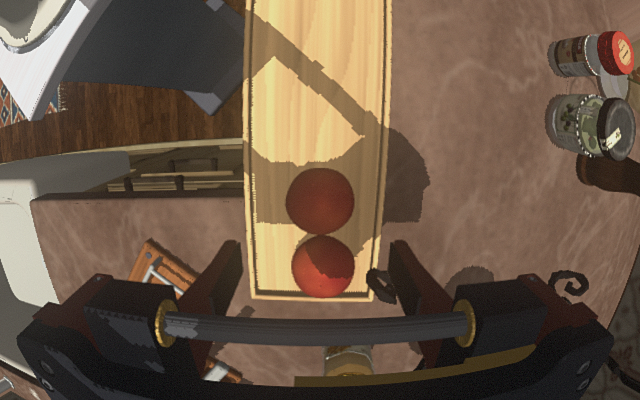

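```bash
python3 - <<'E'
from h import *
print('R2',onz('w7',320,201,.033),'R1',onz('w7',323,267,.033),tri(('w7',323,267),('scene0',309.3,219)))
# handle: curl tip in w3 (362,207)->w7 (381,287)
print('handle',tri(('w7',380,287),('w3',361,206)))
E
python3 plan.py ".513 .0485 .022 2.356" ".513 .0485 .2 2.356" ".40 -.1 .2 2.0" ".4737 -.2353 .2 1.994"
```

```text
R2 [0.51354816 0.0506262  0.033     ] R1 [0.56477202 0.00381734 0.033     ] (array([0.56695921, 0.00079304, 0.02659982]), array([0.0007, 0.0007]))
handle (array([0.59185104, 0.04043731, 0.08454084]), array([0.0033, 0.0033]))
now [0.5142 0.0459 0.1517] 2.349 q [ 0.02 -0.14  1.58 -0.    1.7  -0.76]
.513 .0485 .022 2.356 -> [ 0.0027  0.0009  0.1297 -0.0067] rows 2.1
.513 .0485 .2 2.356 -> [ 0.     0.    -0.178  0.   ] rows 2.8
.40 -.1 .2 2.0 -> [-0.0251 -0.1849 -0.      0.356 ] rows 3.0
.4737 -.2353 .2 1.994 -> [-0.1537  0.0107 -0.      0.006 ] rows 2.5
```

```bash
python3 -m pendant '0.0033 0.002 0.05 0;0.0033 0.002 0.1 0;0.0033 0.002 0.129 0;0.0033 0.002 0.129 0;0.0033 0.002 0.129 0' && python3 -m pendant '0 0 0 0;0 0 0 0;0 0 0 0;0 0 0 0;0 0 0 0' 0 12 && python3 -m pendant '0 0 -0.06 0;0 0 -0.12 0;0 0 -0.178 0;0 0 -0.178 0' && python3 -m pendant '-0.007 -0.06 0 0.12;-0.016 -0.12 0 0.24;-0.025 -0.185 0 0.356;-0.025 -0.185 0 0.356' && python3 -m pendant '-0.05 0.003 0 0;-0.11 0.007 0 0;-0.1537 0.0107 0 0;-0.1537 0.0107 0.05 0;-0.1537 0.0107 0.09 0' && python3 -m pendant '0 0 0 0;0 0 0 0'; python3 plan.py ".4737 -.2353 .052 1.994"
```

```text
time: 25.05
tool_pos: [0.5154, 0.05, 0.0262]
tool_rot: [0.002, 0.386, 0.923, 0.001]
ft_force: [-0.4, 0.8, 0.7]
finger_gap: 0.0876
grip_force: 0.0
time: 25.68
tool_pos: [0.514, 0.0505, 0.0238]
tool_rot: [0.0, 0.385, 0.923, 0.0]
ft_force: [-1.3, -1.3, 5.1]
finger_gap: 0.0622
grip_force: 12.0
time: 26.18
tool_pos: [0.5157, 0.0508, 0.2067]
tool_rot: [0.004, 0.385, 0.923, 0.002]
ft_force: [0.9, 0.6, -2.0]
finger_gap: 0.0623
grip_force: 12.0
time: 26.68
tool_pos: [0.3977, -0.0997, 0.1995]
tool_rot: [-0.001, 0.545, 0.838, -0.001]
ft_force: [0.2, -0.4, -1.2]
finger_gap: 0.0622
grip_force: 12.0
time: 27.3
tool_pos: [0.4728, -0.2322, 0.1071]
tool_rot: [-0.002, 0.542, 0.84, 0.0]
ft_force: [-0.4, 0.6, -2.1]
finger_gap: 0.062
grip_force: 12.0
time: 27.55
tool_pos: [0.4734, -0.2326, 0.1121]
tool_rot: [0.0, 0.542, 0.84, 0.0]
ft_force: [0.6, 0.1, 0.0]
finger_gap: 0.0619
grip_force: 12.0
now [ 0.4734 -0.2326  0.1121] 1.996 q [-0.52 -0.1   1.62  0.    1.62 -0.95]
.4737 -.2353 .052 1.994 -> [-0.0026 -0.0009  0.0601  0.0019] rows 1.0
```

```bash
python3 -m pendant '-0.0028 -0.0006 0.03 0;-0.0028 -0.0006 0.05 0;-0.0028 -0.0006 0.06 0;-0.0028 -0.0006 0.063 0;-0.0028 -0.0006 0.063 0' && python3 -m pendant '0 0 0.002 0;0 0 0.003 0;0 0 0.003 0'&& python3 -m pendant '0 0 0.001 0;0 0 0.002 0;0 0 0.002 0'
```

```text
time: 28.18
tool_pos: [0.4737, -0.2359, 0.0488]
tool_rot: [0.0, 0.542, 0.84, 0.0]
ft_force: [-0.1, -0.6, -0.6]
finger_gap: 0.0624
grip_force: 12.0
time: 28.55
tool_pos: [0.4736, -0.2354, 0.046]
tool_rot: [0.0, 0.542, 0.84, 0.0]
ft_force: [-2.7, 5.0, 4.0]
finger_gap: 0.0622
grip_force: 12.0
time: 28.92
tool_pos: [0.4736, -0.2349, 0.0444]
tool_rot: [-0.0, 0.542, 0.84, 0.001]
ft_force: [-2.4, 6.4, 8.0]
finger_gap: 0.0618
grip_force: 12.0
```

```bash
python3 -m pendant '0.002 -0.001 0 0;0.002 -0.001 0.001 0;0.002 -0.001 0.001 0' && python3 -m pendant '0 0 0 0;0 0 0 0' - 3; python3 -m pendant '0 0 0 0;0 0 0 0;0 0 0 0' 0.088; python3 -m pendant '0 0 -0.05 0;0 0 -0.1 0;0 0 -0.15 0;0 0 -0.15 0;0 0 -0.15 0'; python3 det.py wrist w8 .0525;python3 det.py top t8; python3 plan.py ".42 -.1 .22 1.2" ".5645 .003 .22 .785" ".5645 .003 .15 .785"
```

```text
time: 29.3
tool_pos: [0.4732, -0.2345, 0.0442]
tool_rot: [0.002, 0.542, 0.84, 0.001]
ft_force: [1.9, 4.0, 7.9]
finger_gap: 0.0618
grip_force: 12.0
time: 29.55
tool_pos: [0.4733, -0.2341, 0.0429]
tool_rot: [0.002, 0.542, 0.84, 0.001]
ft_force: [5.4, 2.4, 2.9]
finger_gap: 0.0628
grip_force: 3.0
time: 29.92
tool_pos: [0.4711, -0.2345, 0.0416]
tool_rot: [-0.001, 0.543, 0.84, -0.0]
ft_force: [-0.5, -0.8, -0.2]
finger_gap: 0.087
grip_force: 0.0
time: 30.55
tool_pos: [0.4714, -0.2344, 0.1911]
tool_rot: [-0.001, 0.543, 0.84, -0.0]
ft_force: [0.1, -0.0, -1.5]
finger_gap: 0.088
grip_force: 0.0
red [468, 13, 38, 50, 1432] [486.3, 38.0] [0.5652, -0.0003]
red [301, 180, 42, 42, 1150] [320.8, 202.7] [0.4803, -0.2378]
org [256, 211, 101, 108, 5532] [298.2, 269.2] [0.4957, -0.3116]
org [352, 222, 28, 32, 514] [366.2, 237.2] [0.5406, -0.2559]
red [301, 196, 17, 17, 247] [308.9, 204.1] [0.5647, 0.0024]
now [ 0.4709 -0.2341  0.1898] 1.995 q [-0.53 -0.11  1.49 -0.    1.77 -0.95]
.42 -.1 .22 1.2 -> [ 0.1431  0.0087 -0.0302  0.7946] rows 4.2
.5645 .003 .22 .785 -> [ 0.1484  0.0974 -0.      0.415 ] rows 2.8
.5645 .003 .15 .785 -> [0.   0.   0.07 0.  ] rows 1.1
```

```bash
python3 -m pendant '0.03 0.002 -0.03 0.18;0.07 0.004 -0.03 0.36;0.11 0.006 -0.03 0.54;0.143 0.0087 -0.03 0.72;0.143 0.0087 -0.03 0.795' && python3 -m pendant '0.05 0.033 0 0.15;0.1 0.066 0 0.3;0.148 0.097 0 0.415;0.148 0.097 0.07 0.415;0.148 0.097 0.07 0.415'; python3 det.py wrist w9; python3 plan.py ".5645 .003 .023 .785"
```

```text
time: 31.28
tool_pos: [0.4198, -0.0986, 0.2208]
tool_rot: [-0.001, 0.826, 0.564, -0.0]
ft_force: [0.0, 1.0, -0.1]
finger_gap: 0.0878
grip_force: 0.0
time: 31.9
tool_pos: [0.5611, 0.0029, 0.1437]
tool_rot: [-0.003, 0.924, 0.383, -0.007]
ft_force: [-0.1, 0.8, -0.7]
finger_gap: 0.0875
grip_force: 0.0
red [304, 176, 29, 30, 613] [319.5, 191.0] [0.5691, 0.0086]
now [0.5621 0.0025 0.1467] 0.785 q [-0.06 -0.    1.46 -0.    1.69  0.73]
.5645 .003 .023 .785 -> [2.100e-03 1.300e-03 1.237e-01 1.000e-04] rows 2.0
```

View pics/w9.png

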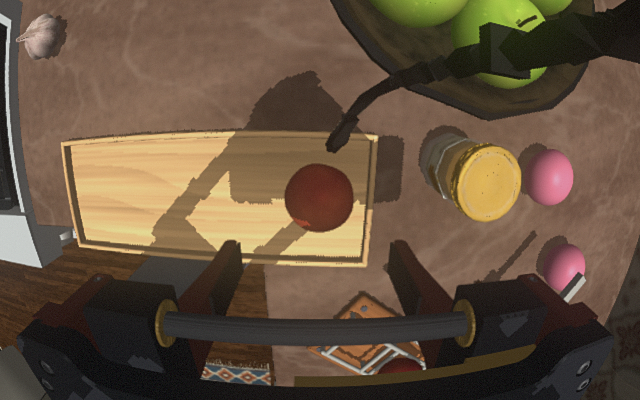

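View pics/w8.png

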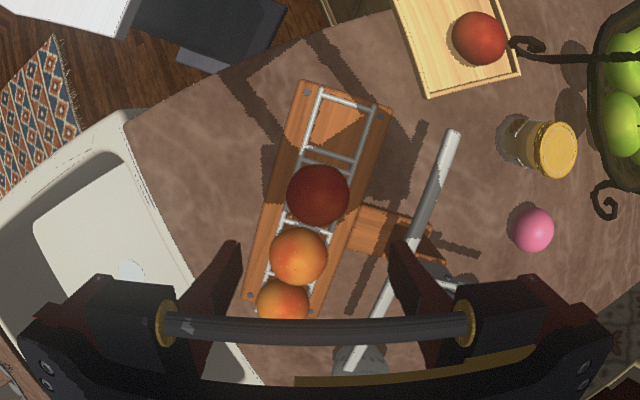

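Run:
```python
from h import *
o,a=ray('w8',520,45);_,b=ray('w8',600,58);n=np.cross(a,b);n/=np.linalg.norm(n)
for u,v in[(332,145),(360,105),(400,83),(440,70),(500,50),(570,35)]:
    c,w=ray('w9',u,v);t=n@(o-c)/(n@w);p=c+t*w
    d=p-np.array([.5645,.003,0]);print((u,v),p.round(3),'tool x',(d[0]*.707+d[1]*.707).round(3),'tool y',(d[0]*.707-d[1]*.707).round(3))
print(np.load('pics/w9.npz')['world_from_camera'][:3,3])
print('R1',onz('w9',319.5,197.5,.034),tri(('w9',319.5,197.5),('scene0',309.3,219)))
for u,v in[(318,194),(299,257)]: print('seat',onz('w8',u,v,.0525))
```

```text
(332, 145) [0.606 0.028 0.017] tool x 0.047 tool y 0.012
(360, 105) [0.646 0.041 0.065] tool x 0.085 tool y 0.031
(400, 83) [0.667 0.04  0.123] tool x 0.099 tool y 0.047
(440, 70) [0.677 0.036 0.163] tool x 0.103 tool y 0.056
(500, 50) [0.688 0.033 0.201] tool x 0.109 tool y 0.066
(570, 35) [0.696 0.03  0.232] tool x 0.112 tool y 0.073
[0.62231493 0.0622642  0.30537332]
R1 [0.56541861 0.00352143 0.034     ] (array([0.56457667, 0.00239542, 0.0306714 ]), array([0.0004, 0.0004]))
seat [ 0.47357621 -0.23276912  0.0525    ]
seat [ 0.4842176  -0.30592458  0.0525    ]
```

```bash
python3 -m pendant '0.002 0.0015 0.04 0;0.002 0.0015 0.08 0;0.002 0.0015 0.112 0;0.002 0.0015 0.123 0;0.002 0.0015 0.123 0' && python3 -m pendant '0 0 0 0;0 0 0 0;0 0 0 0;0 0 0 0;0 0 0 0' 0 12 && python3 -m pendant '0 0 -0.06 0;0 0 -0.12 0;0 0 -0.177 0;0 0 -0.177 0;0 0 -0.177 0'; python3 plan.py ".45 -.09 .2 1.3" ".4651 -.1658 .2 1.694" ".4651 -.1658 .11 1.694"
```

```text
time: 32.58
tool_pos: [0.5678, 0.0023, 0.0307]
tool_rot: [0.0, 0.924, 0.382, 0.001]
ft_force: [-0.1, 0.2, 0.3]
finger_gap: 0.088
grip_force: 0.0
time: 33.2
tool_pos: [0.5676, 0.0032, 0.0302]
tool_rot: [-0.0, 0.924, 0.383, 0.001]
ft_force: [-1.9, 2.1, 5.8]
finger_gap: 0.0605
grip_force: 12.2
time: 33.83
tool_pos: [0.567, 0.0025, 0.2046]
tool_rot: [-0.0, 0.924, 0.382, -0.001]
ft_force: [-0.4, -0.1, -2.4]
finger_gap: 0.0606
grip_force: 11.9
now [0.567  0.0025 0.2046] 0.785 q [-0.06  0.    1.36 -0.    1.79  0.73]
.45 -.09 .2 1.3 -> [-0.1482 -0.0172  0.0046 -0.5153] rows 2.7
.4651 -.1658 .2 1.694 -> [-0.069   0.0348 -0.     -0.394 ] rows 2.1
.4651 -.1658 .11 1.694 -> [0.   0.   0.09 0.  ] rows 1.4
```

```bash
python3 -m pendant '-0.04 -0.004 0 -0.13;-0.08 -0.009 0.004 -0.26;-0.115 -0.013 0.004 -0.39;-0.148 -0.017 0.004 -0.515;-0.148 -0.017 0.004 -0.515' && python3 -m pendant '-0.023 0.012 0 -0.13;-0.046 0.023 0 -0.26;-0.069 0.035 0 -0.394;-0.069 0.035 0.04 -0.394;-0.069 0.035 0.07 -0.394' && python3 -m pendant '0 0 0.01 0;0 0 0.02 0;0 0 0.02 0;0 0 0.02 0'; python3 plan.py ".4652 -.1662 .055 1.694"
```

```text
time: 34.45
tool_pos: [0.4488, -0.0907, 0.1996]
tool_rot: [-0.001, 0.797, 0.604, -0.001]
ft_force: [0.5, 0.5, -1.7]
finger_gap: 0.061
grip_force: 11.9
time: 35.08
tool_pos: [0.4655, -0.1651, 0.1283]
tool_rot: [-0.002, 0.663, 0.749, -0.001]
ft_force: [-0.4, -0.7, -2.7]
finger_gap: 0.061
grip_force: 11.9
time: 35.58
tool_pos: [0.4664, -0.1658, 0.1133]
tool_rot: [0.001, 0.662, 0.749, 0.0]
ft_force: [0.1, 0.8, -2.5]
finger_gap: 0.0608
grip_force: 11.9
now [ 0.4664 -0.1658  0.1133] 1.694 q [-0.41 -0.19  1.7   0.    1.63 -0.53]
.4652 -.1662 .055 1.694 -> [-0.0002 -0.0012  0.0583 -0.0002] rows 0.9
```

```bash
python3 -m pendant '0 -0.001 0.03 0;0 -0.001 0.045 0;0 -0.001 0.053 0;0 -0.001 0.057 0;0 -0.001 0.057 0' && python3 -m pendant '0 0 0.002 0;0 0 0.003 0;0 0 0.003 0'&& python3 -m pendant '0 0 0.001 0;0 0 0.002 0;0 0 0.002 0'
```

```text
time: 36.2
tool_pos: [0.465, -0.1659, 0.0555]
tool_rot: [0.0, 0.662, 0.749, 0.0]
ft_force: [0.4, -0.1, -2.0]
finger_gap: 0.0605
grip_force: 11.9
time: 36.58
tool_pos: [0.4654, -0.1654, 0.0531]
tool_rot: [0.0, 0.662, 0.749, 0.001]
ft_force: [-0.3, 4.2, 5.1]
finger_gap: 0.0608
grip_force: 12.1
time: 36.95
tool_pos: [0.4656, -0.1648, 0.0515]
tool_rot: [0.0, 0.662, 0.749, 0.001]
ft_force: [-0.8, 7.4, 7.4]
finger_gap: 0.061
grip_force: 12.2
```

```bash
python3 -m pendant '0.002 0 0 0;0.003 0 0 0;0.003 0 0.001 0;0.003 0 0.001 0' && python3 -m pendant '0 0 0.001 0;0 0 0.002 0;0 0 0.002 0'
```

```text
time: 37.45
tool_pos: [0.4657, -0.1635, 0.0506]
tool_rot: [0.002, 0.662, 0.749, 0.001]
ft_force: [3.1, -0.1, 6.8]
finger_gap: 0.0611
grip_force: 12.2
time: 37.83
tool_pos: [0.4661, -0.1632, 0.0495]
tool_rot: [0.002, 0.662, 0.749, 0.001]
ft_force: [1.9, 1.7, 10.6]
finger_gap: 0.0609
grip_force: 12.3
```

Seated with the load balanced. I'll release, rise and check.

```bash
python3 -m pendant '0 0 0 0;0 0 0 0' - 3; python3 -m pendant '0 0 0 0;0 0 0 0;0 0 0 0' 0.088; python3 -m pendant '0 0 -0.05 0;0 0 -0.1 0;0 0 -0.15 0;0 0 -0.18 0;0 0 -0.18 0'; python3 plan.py ".38 -.28 .29 1.0" ".38 -.28 .29 .123"
```

```text
time: 38.08
tool_pos: [0.4661, -0.1632, 0.0484]
tool_rot: [0.002, 0.662, 0.749, 0.001]
ft_force: [4.4, 1.0, 4.7]
finger_gap: 0.0614
grip_force: 3.0
time: 38.45
tool_pos: [0.4638, -0.1628, 0.0463]
tool_rot: [-0.001, 0.662, 0.749, -0.0]
ft_force: [0.8, -0.1, 0.0]
finger_gap: 0.0865
grip_force: 0.0
time: 39.08
tool_pos: [0.4652, -0.1633, 0.2297]
tool_rot: [0.002, 0.662, 0.749, 0.001]
ft_force: [-0.7, -0.4, 0.6]
finger_gap: 0.0877
grip_force: 0.0
now [ 0.4652 -0.1633  0.2297] 1.694 q [-0.41 -0.2   1.5  -0.    1.84 -0.53]
.38 -.28 .29 1.0 -> [-0.1053 -0.0989 -0.0603  0.6936] rows 3.7
.38 -.28 .29 .123 -> [ 0.     0.    -0.     0.877] rows 4.7
```

```bash
python3 -m pendant '-0.026 -0.025 -0.06 0.17;-0.053 -0.05 -0.06 0.35;-0.08 -0.075 -0.06 0.52;-0.105 -0.099 -0.06 0.694;-0.105 -0.099 -0.06 0.694' 0.04 && python3 -m pendant '0 0 0 0.18;0 0 0 0.36;0 0 0 0.54;0 0 0 0.72;0 0 0 0.877'; python3 -m pendant '0 0 0 0;0 0 0 0';python3 det.py wrist w10 .0525;  python3 plan.py ".5627 -.2595 .22 .123" ".5627 -.2595 .118 .123"
```

```text
time: 39.7
tool_pos: [0.3778, -0.2803, 0.2849]
tool_rot: [-0.002, 0.878, 0.478, -0.001]
ft_force: [0.0, -0.2, 0.0]
finger_gap: 0.0416
grip_force: 0.0
time: 40.33
tool_pos: [0.3796, -0.2782, 0.2856]
tool_rot: [-0.001, 0.998, 0.061, -0.001]
ft_force: [-0.0, -0.2, -0.1]
finger_gap: 0.0397
grip_force: 0.0
time: 40.58
tool_pos: [0.3793, -0.2787, 0.2864]
tool_rot: [-0.001, 0.998, 0.064, -0.0]
ft_force: [-1.0, -0.4, 0.9]
finger_gap: 0.0402
grip_force: 0.0
red [268, 74, 46, 41, 1244] [293.1, 92.1] [0.4779, -0.2353]
red [212, 76, 45, 46, 1480] [233.0, 96.3] [0.4656, -0.1631]
org [322, 67, 51, 60, 2132] [347.4, 97.0] [0.484, -0.3062]
org [376, 72, 47, 54, 1842] [398.7, 99.7] [0.4931, -0.3733]
now [ 0.3793 -0.2788  0.2866] 0.127 q [-0.71 -0.23  1.42  0.    1.95  0.74]
.5627 -.2595 .22 .123 -> [0.1844 0.004  0.0666 0.0036] rows 3.1
.5627 -.2595 .118 .123 -> [0.    0.    0.102 0.   ] rows 1.6
```

View pics/w10.png

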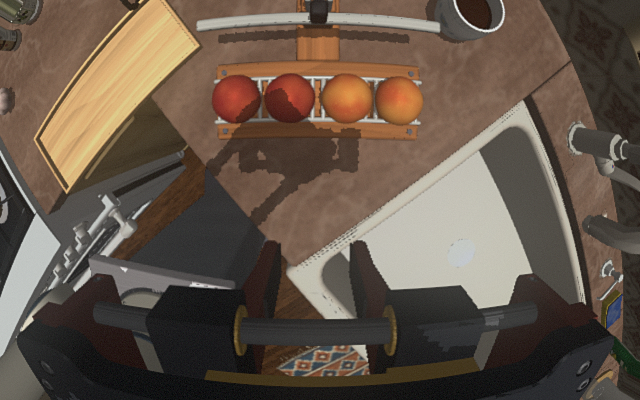

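All four sit in the cradles, at pixels (236,99), (290,97), (346,98) and (399,100). Now the bar.

```bash
python3 -m pendant '0.06 0.002 0.02 0.003;0.12 0.003 0.04 0.003;0.188 0.005 0.066 0.003;0.188 0.005 0.066 0.003;0.188 0.005 0.066 0.003' 0.04 && python3 -m pendant '0 0 0 0'; python3 plan.py ".5673 -.2585 .119 .123"
```

```text
time: 41.25
tool_pos: [0.5663, -0.2608, 0.2202]
tool_rot: [-0.0, 0.998, 0.061, -0.001]
ft_force: [-1.2, -0.0, 0.3]
finger_gap: 0.0402
grip_force: 0.0
time: 41.38
tool_pos: [0.5656, -0.2617, 0.2231]
tool_rot: [0.001, 0.998, 0.06, 0.001]
ft_force: [-0.4, 0.1, -0.3]
finger_gap: 0.0404
grip_force: 0.0
now [ 0.5656 -0.2617  0.2231] 0.12 q [-0.49  0.15  1.16 -0.    1.82  0.96]
.5673 -.2585 .119 .123 -> [ 0.0021 -0.003   0.1041 -0.0034] rows 1.7
```

```bash
python3 -m pendant '0.002 -0.0025 0.03 -0.003;0.002 -0.0025 0.06 -0.003;0.002 -0.0025 0.09 -0.003;0.002 -0.0025 0.103 -0.003;0.002 -0.0025 0.103 -0.003' && python3 -m pendant '0 0 0 0;0 0 0 0;0 0 0 0;0 0 0 0' 0 15 && python3 -m pendant '-0.015 0 0 0;-0.03 0 0 0;-0.045 0 0 0;-0.06 0 0 0;-0.075 0 0 0'; python3 -m pendant '-0.004 0 0 0;-0.007 0 0 0;-0.009 0 0 0;-0.009 0 0 0'
```

```text
time: 42.0
tool_pos: [0.5673, -0.2588, 0.1187]
tool_rot: [0.0, 0.998, 0.061, 0.0]
ft_force: [0.3, -0.5, 0.0]
finger_gap: 0.0403
grip_force: 0.0
time: 42.5
tool_pos: [0.5676, -0.2581, 0.1199]
tool_rot: [-0.0, 0.998, 0.062, -0.0]
ft_force: [-4.2, 2.8, 6.1]
finger_gap: 0.018
grip_force: 17.2
time: 43.12
tool_pos: [0.4938, -0.2673, 0.1198]
tool_rot: [0.0, 0.998, 0.062, 0.002]
ft_force: [1.8, 3.6, 6.7]
finger_gap: 0.0179
grip_force: 15.0
time: 43.62
tool_pos: [0.4849, -0.2685, 0.1198]
tool_rot: [0.0, 0.998, 0.062, 0.001]
ft_force: [-0.3, 3.5, 7.7]
finger_gap: 0.0176
grip_force: 15.0
```

```bash
python3 -m pendant '-0.0015 0 0 0;-0.003 0 0 0;-0.003 0 0 0'; python3 -m pendant '-0.001 0 0 0;-0.001 0 0 0'
```

```text
time: 44.0
tool_pos: [0.4835, -0.2686, 0.1198]
tool_rot: [0.0, 0.998, 0.062, 0.003]
ft_force: [6.3, 3.2, 4.4]
finger_gap: 0.0178
grip_force: 15.0
time: 44.25
tool_pos: [0.4834, -0.2686, 0.1198]
tool_rot: [0.0, 0.998, 0.062, 0.004]
ft_force: [9.0, 2.8, 1.9]
finger_gap: 0.018
grip_force: 15.0
```

```bash
python3 -m pendant '0 0 0 0;0 0 0 0;0 0 -0.05 0;0 0 -0.1 0;0 0 -0.1 0' 0.05; python3 plan.py ".6646 -.2470 .22 .123" ".6646 -.2470 .146 .123"
```

```text
time: 44.88
tool_pos: [0.4816, -0.2704, 0.2233]
tool_rot: [0.003, 0.998, 0.061, 0.003]
ft_force: [0.4, -0.3, -0.4]
finger_gap: 0.0497
grip_force: 0.0
now [ 0.4816 -0.2704  0.2233] 0.122 q [-0.57 -0.05  1.37 -0.    1.81  0.88]
.6646 -.2470 .22 .123 -> [ 0.1845 -0.001   0.0033 -0.0008] rows 3.0
.6646 -.2470 .146 .123 -> [0.    0.    0.074 0.   ] rows 1.2
```

```bash
python3 -m pendant '0.05 0 0 0;0.1 0 0 0;0.15 0 0 0;0.185 -0.001 0.002 0;0.185 -0.001 0.002 0' 0 && python3 -m pendant '0 0 0 0;0 0 0.04 0;0 0 0.074 0;0 0 0.074 0;0 0 0.074 0' && python3 -m pendant '-0.01 0 0 0;-0.018 0 0 0;-0.024 0 0 0;-0.03 0 0 0;-0.034 0 0 0'; python3 -m pendant '-0.002 0 0 0;-0.004 0 0 0;-0.004 0 0 0'
```

```text
time: 45.5
tool_pos: [0.6649, -0.2448, 0.2114]
tool_rot: [-0.001, 0.998, 0.062, -0.003]
ft_force: [-0.6, 0.6, -0.8]
finger_gap: 0.0033
grip_force: 0.0
time: 46.12
tool_pos: [0.6639, -0.2462, 0.1446]
tool_rot: [0.001, 0.998, 0.061, 0.001]
ft_force: [0.7, -0.7, 0.7]
finger_gap: 0.0002
grip_force: 0.0
time: 46.75
tool_pos: [0.6297, -0.2499, 0.1425]
tool_rot: [0.0, 0.998, 0.061, -0.0]
ft_force: [1.4, -0.5, 0.9]
finger_gap: 0.0005
grip_force: 0.6
time: 47.12
tool_pos: [0.626, -0.2503, 0.1416]
tool_rot: [-0.0, 0.998, 0.061, -0.001]
ft_force: [0.1, -0.1, -0.1]
finger_gap: 0.0004
grip_force: 0.0
```

```bash
python3 -m pendant '-0.002 0 -0.002 0;-0.004 0 -0.002 0;-0.004 0 -0.002 0'; python3 -m pendant '-0.001 0 0 0;-0.002 0 0 0;-0.002 0 0 0';python3 -m pendant '-0.001 0 0 0;-0.002 0 0 0;-0.002 0 0 0'
```

```text
time: 47.5
tool_pos: [0.6236, -0.2504, 0.1439]
tool_rot: [-0.0, 0.998, 0.062, 0.001]
ft_force: [6.0, 0.3, -2.0]
finger_gap: 0.0003
grip_force: 2.9
time: 47.88
tool_pos: [0.6233, -0.2504, 0.144]
tool_rot: [0.0, 0.998, 0.062, 0.003]
ft_force: [13.7, 1.0, -4.6]
finger_gap: 0.0006
grip_force: 6.3
time: 48.25
tool_pos: [0.6231, -0.2504, 0.1441]
tool_rot: [0.0, 0.998, 0.063, 0.005]
ft_force: [19.7, -1.0, -5.5]
finger_gap: 0.0006
grip_force: 9.8
```

Hard stop with the pad upright. I'll back off and inspect.

```bash
python3 -m pendant '0.01 0 0 0;0.03 0 0 0;0.03 0 -0.05 0;0.03 0 -0.09 0;0.03 0 -0.09 0' && python3 -m pendant '-0.05 0 0 0;-0.1 0 0 0;-0.16 0 -0.02 0;-0.19 0 -0.04 0;-0.19 0 -0.04 0' && python3 -m pendant '0 0 0 0;0 0 0 0'
python3 - <<'E'
from h import *
d=snap('wrist','w11')['frame'];s=ctrl.observe();print(s['tool_pos'],s['ft_force'])
cv2.imwrite('pics/w11c.png',cv2.resize(d[0:260,190:450],None,fx=2.3,fy=2.3,interpolation=cv2.INTER_CUBIC)[:,:,::-1])
E
```

```text
time: 48.88
tool_pos: [0.6492, -0.2481, 0.2397]
tool_rot: [0.002, 0.998, 0.061, 0.003]
ft_force: [-0.7, 0.1, 0.1]
finger_gap: 0.0005
grip_force: 0.0
time: 49.5
tool_pos: [0.4584, -0.2714, 0.2758]
tool_rot: [0.001, 0.998, 0.06, 0.001]
ft_force: [-0.4, -1.1, -0.2]
finger_gap: 0.0009
grip_force: 0.0
time: 49.75
tool_pos: [0.4602, -0.2704, 0.2721]
tool_rot: [-0.001, 0.998, 0.062, -0.001]
ft_force: [-0.3, 0.3, 0.2]
finger_gap: 0.0005
grip_force: 0.0
[ 0.4602298  -0.27041058  0.2722618 ] [0.87369053 1.2830192  0.34556399]
```

View pics/w11c.png

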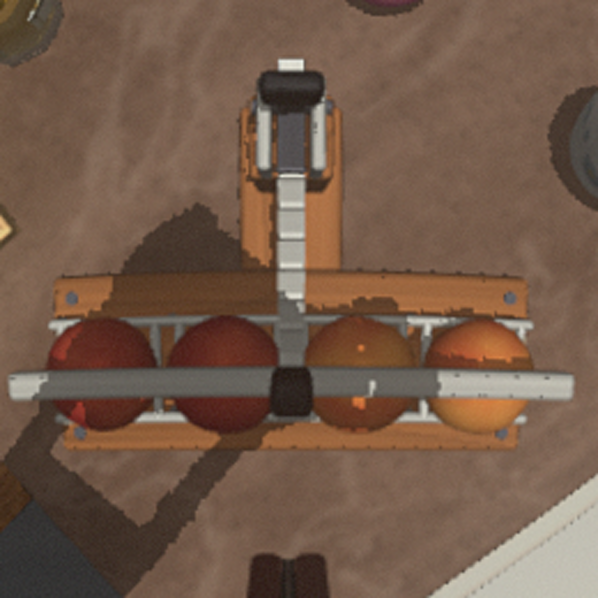

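The rail is over four seated peaches and the pad, at crop (291,88), is back upright. A quick numeric check first.

Run:
```python
from h import *
c,s=np.cos(.123),np.sin(.123)
f=lambda p:np.round([c*(p[0]-.478)+s*(p[1]+.27),-s*(p[0]-.478)+c*(p[1]+.27)],4)
g=lambda u,v,z:f(onz('w11',190+u/2.3,v/2.3,z))
print('pad top',g(291,78,.172),'pad mid-bottom',g(291,104,.148),'rail',g(10,385,.107),g(572,385,.107))
print('pad top before',f(onz('w1',308,2,.172)))
```

```text
pad top [0.1312 0.001 ] pad mid-bottom [0.1261 0.0009] rail [0.0058 0.1386] [ 0.0065 -0.1378]
pad top before [0.0865 0.0008]
```

```bash
python3 -c "
from rig import ctrl
print(ctrl.finish_job())"
```

```text
the job is handed in; nothing more can be done
None
```

I packed all four peaches in their own cradles, pushed the bar home, put the pawl down in the teeth, and handed the job in at about 50 s. The last close-up agreed: pad upright at rack x 131 mm, rail 1 mm from its home position. No verdict came back.

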